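Touch-test the red paint sample

TASK

Four painted samples are drying on spring-mounted holders; check whether the red one is dry. Rest the fingertips lightly on the red square from above so that it dips just a little, keep them there for about a second, then lift off and withdraw at least a hand's width (10 cm). Do not press it far down or lift it, do not touch the yellow, blue and green samples or their holders, and leave the other things on the bench where they are.

Things in the scene. Friction and masses are not known exactly. Their poses are not given: they have to be found in the camera images.
- red_spot (a point): Middle of the upper, painted face of the red sample: a level red square, 46 x 46 mm, 6 mm thick, about 102 mm above the bench, on a sprung stem in an upright tube (31 mm across, top 68 mm above the bench) on a base plate 70 x 70 x 8 mm screwed to the bench. Moves with the sample; z up. The four squares stand at one height, at least 30 mm apart
- red_sample: The same red square with its stem, the only moving part; origin at the middle of the painted face, z up. Pressed down, it sinks straight against its spring, about 0.5 N per mm anywhere on its face, and springs back when let go; its travel is 30 mm. A dip of 3 to 18 mm is a light touch
- yellow_stand: The yellow sample's holder, built like the red one and screwed to the bench: a dark steel base plate 70 x 70 x 8 mm, an upright metal tube in its middle, and on a sprung stem in the tube a yellow painted square of 46 x 46 mm whose upper face is about 102 mm above the bench. Origin on the bench straight under the middle of the square, z up
- blue_stand: The blue sample's holder, built like the red one and screwed to the bench: a dark steel base plate 70 x 70 x 8 mm, an upright metal tube in its middle, and on a sprung stem in the tube a blue painted square of 46 x 46 mm whose upper face is about 102 mm above the bench. Origin on the bench straight under the middle of the square, z up
- green_stand: The green sample's holder, built like the red one and screwed to the bench: a dark steel base plate 70 x 70 x 8 mm, an upright metal tube in its middle, and on a sprung stem in the tube a green painted square of 46 x 46 mm whose upper face is about 102 mm above the bench. Origin on the bench straight under the middle of the square, z up
- paint_tin: Small closed paint tin with a dark printed wrapper, 78 mm across, 77 mm high, standing behind the samples; origin at the centre of its underside
- brush: Flat paint brush with a wooden handle, 53 x 214 x 19 mm, lying in front of the samples; origin at the centre of its underside, length along its y
- tape_roll: Roll of black tape, 62 mm across, 19 mm high, lying flat at the front right; origin at the centre of its underside

How it is judged:
By the outcome, as a careful person would: the job done as asked, in the order asked, and still so for the second after the job is handed in, with the robot touching nothing.
It also fails if it takes over 32 s, if anything falls off the work surface, if the arm or the gripper's body presses on something with over 40 N, if the wrist force passes 120 N, or if a joint passes its speed limit or range.

ROBOT

A 6-joint arm with a two-finger parallel gripper is mounted at the origin on a cart in front of the work surface, level with it; the furniture and walls round the work are solid. World frame = base frame: x ahead of the robot, y to its left, z up, the work surface at z = 0. Lengths are in m, angles in rad, forces in N, time in s.
With the tool pointing down it reaches from about 0.3 to 0.85 m from the base axis. Payload 5.4 kg.
Tool frame: the origin (TCP) lies at the centre of the arm's flange, where the gripper is bolted on; the fingertips stand 173 mm ahead of it and the grasp point (between the pads) lies 155 mm ahead of it (ctrl.tips_ahead is the distance from the TCP to the fingertips, in m); z points along the fingers, x is the direction in which the jaws open and shut, and the axes are right-handed (so a half turn about z gives the same grasp; the last joint's range is limited). The gripper opens to 85 mm and grips with 20 to 120 N. Pads are 22 mm wide; open, the fingers measure 114 mm over their backs; the gripper's body (76 mm by 85 mm) begins 54 mm behind the grasp point. The pads swing forward as they close: fully open they stand 13 mm farther back than shut.
Start: joints at [-1.501, 0.158, 1.597, -0, 1.386, -0.21], TCP at [0.159, -0.553, 0.405] pointing down, gripper open.
Joint ranges: [-2.91, 2.91], [-0.94, 2.29], [0.18, 2.7], [-1.29, 4.43], [0.17, 2.64], [-3, 3]. Speed limits (rad/s): [2.57, 2.57, 3.14, 3.14, 3.14, 3.14].

INTERFACE

Orientations are given as a 3x3 rotation matrix whose columns are the frame's x, y, z axes.
In Python, from rig import ctrl, snapshot gives the robot as it stands. The module is installed in compiled form; this text tells all that it offers.
- The arm moves only by the tool jog_arm, never from a script. Its argument "rows" is a list that holds one entry, the list of rows, each a list of 7 numbers: the gripper's target within -1 to 1 (shut at 1, half-way at 0, fully open at -1), then the shift along the tool's x, y, z each as a share of 25 mm, from -1 to 1, then the turn, a rotation vector about the tool's x, y, z each as a share of pi/4 rad, from -1 to 1. A call has 1 to 20 rows; each row shifts and turns the pose as measured when the row begins, along the tool's axes as they then stand; what a row does not reach is not made up. A row lasts 1/12 s, in which the tool goes at most 41.7 mm and 7.16 degrees, less where a joint would pass 70% of its speed; a pose out of reach is approached as far as the arm can. A call with a number of a shift or a turn outside -1 to 1 is refused whole. A call with a gripper value outside its range is refused whole. The fingers move at their own pace and stop on an object; "grip_force" is the grip in N (left out, the last holds). Time passes only in rows, so rows that do not move let the fingers close. It gives the time, the measured TCP pose, the force and the opening at its end, in the units of the state.
- ctrl.observe(): the state, without advancing time (a new reading comes with each control period).
- snapshot(name): name is "scene" or "top" or "wrist"; returns a dict with "color" (384x512x3 uint8, red, green, blue), "z_map" (384x512 float32, m along the optical axis (not along the pixel's ray), 0 where there is no reading), "intrinsics" (3x3 intrinsics, pixels), "distortion" ([k1, k2, p1, p2, k3] as OpenCV has them; the pictures are not rectified), "R" (3x3) and "t" (3): a world point X has camera coordinates R X + t. Camera axes: x right, y down, z forward; pixel columns grow to the right and rows downward; lengths in m; the calibration is good to about 2 mm. A picture is of the moment at which its call begins.
- ctrl.close_job(): hands the job in, once; it reports no verdict.
The state is a dict: "time_s": time; "joint_positions": joint angles; "joint_velocities": joint speeds; "effort": joint torques, N m; "eef_pos": TCP position; "tcp_rot": TCP orientation; "force": force on the tool from outside, world axes, zero at the start; "torque": the same for the moment, N m; "width": finger opening in m.
Only numpy, scipy, OpenCV 4.12 (cv2) and the standard library are available. Lean on these libraries where they do the work, as an engineer would, in place of code of your own. Each camera call takes 0.05 s, during which the arm holds its last target.

## Working session

There is one attempt and no reset: what is moved stays moved. The work goes in short steps, Python scripts to look and compute and a tool call to move; the robot and the scene stay as the last step left them, time stands still between calls to the robot, and variables do not carry over. Pictures are saved under pics/ and viewed, and the job is handed in when it is done.

Besides the shell and the picture viewer there is one more tool, called by a JSON object that holds its "fn" and its "kwargs". jog_arm: Moves the arm, as the interface text tells. Its arguments: {"type":"object","properties":{"rows":{"type":"array"},"grip_force":{"type":"number"}},"required":["rows"]}

```bash
mkdir -p pics; python3 - <<'E'
from rig import ctrl,snapshot
import cv2,numpy as np
s=ctrl.observe(); print(s, ctrl.tips_ahead)
for n in ["scene","top","wrist"]:
    d=snapshot(n); cv2.imwrite(f"pics/{n}0.png",d["color"][:,:,::-1]); np.savez(f"{n}0.npz",**d)
    print(n,d["intrinsics"].tolist(),d["distortion"],d["R"].tolist(),d["t"])
E
```

```text
{'time_s': 0.0, 'joint_positions': array([-1.50109526e+00,  1.59055073e-01,  1.59822385e+00, -2.06442767e-05,
        1.38618043e+00, -2.10084915e-01]), 'joint_velocities': array([-0.00029498,  0.00084874, -0.00013468,  0.00025576,  0.0001744 ,
       -0.00110408]), 'effort': array([-1.21483790e-03, -3.95996296e+01, -3.31432593e+01, -2.89346353e-04,
        8.27507669e-03,  1.05485626e-05]), 'eef_pos': array([ 0.15875209, -0.55236557,  0.4037174 ]), 'tcp_rot': array([[ 2.76153481e-01, -9.61113538e-01, -1.50249764e-04],
       [-9.61111807e-01, -2.76153275e-01,  1.86075295e-03],
       [-1.82988681e-03, -3.69446582e-04, -9.99998258e-01]]), 'force': array([ 0.22493388,  1.44168161, -0.12281142]), 'torque': array([0.04956375, 0.03152468, 0.01810575]), 'width': 0.08520573736090217} 0.1734
scene [[474.62920189328594, 0.0, 255.582335228823], [0.0, 474.62920189328594, 188.65791562664376], [0.0, 0.0, 1.0]] [-0.14991199  0.          0.          0.          0.        ] [[-0.5130673837889724, -0.858039880802055, -0.023009186103260044], [-0.4871126256158589, 0.31313271368683493, -0.8152724658571
[... 226 characters left out ...]
675294  0.          0.          0.          0.        ] [[-0.018492447054242685, -0.9998200107923545, 0.00423974304908219], [-0.9789758548241496, 0.017245052819932546, -0.2032458703751765], [0.2031361737191861, -0.007909119572616417, -0.9791185529619558]] [0.09988678 0.57947364 1.16404587]
wrist [[302.8793174479241, 0.0, 255.78723991123087], [0.0, 302.8793174479241, 195.0685637165103], [0.0, 0.0, 1.0]] [-0.02178227  0.          0.          0.          0.        ] [[0.2763050799459358, -0.9610685809493094, -0.0016387520109725456], [-0.9120855038128441, -0.262759218627865, 0.3147342160626126], [-0.302911763605416, -0.0854679807773493, -0.9491784277633487]] [-0.57435343 -0.04071027  0.38113355]
```

View pics/scene0.png

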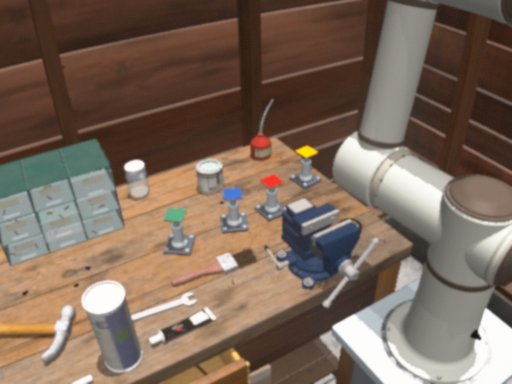

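View pics/top0.png

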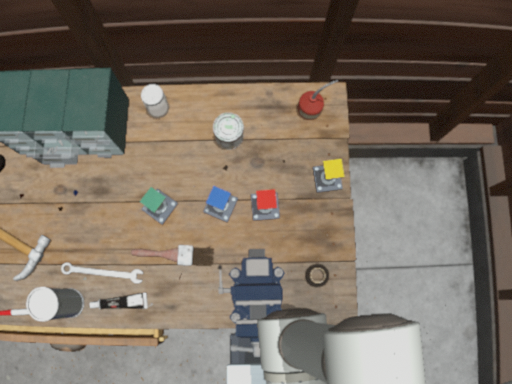

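```bash
cat > h.py <<'E'
import numpy as np,cv2
def ray(d,uv):
    p=cv2.undistortPoints(np.array(uv,float).reshape(-1,1,2),d["intrinsics"],d["distortion"]).reshape(-1,2)
    c=-d["R"].T@d["t"]; v=np.c_[p,np.ones(len(p))]@d["R"]; return c,v
def plane(d,uv,z):
    c,v=ray(d,uv); return c+v*((z-c[2])/v[:,2])[:,None]
def masks(img):
    h=cv2.cvtColor(img,cv2.COLOR_RGB2HSV); H,S,V=[h[:,:,i].astype(int) for i in range(3)]
    b=(S>130)&(V>70)
    return dict(red=b&((H<8)|(H>172)),yellow=b&(H>20)&(H<35),green=b&(H>45)&(H<88),blue=b&(H>95)&(H<130))
def blobs(d):
    o={}
    for k,m in masks(d["color"]).items():
        n,l,st,ce=cv2.connectedComponentsWithStats(m.astype(np.uint8))
        o[k]=[(st[i,4],ce[i],st[i,:4],l==i) for i in np.argsort(-st[1:,4])[:3]+1 if st[i,4]>40]
    return o
E
python3 - <<'E'
from h import *
D={n:dict(np.load(n+"0.npz")) for n in("scene","top")}
for n,d in D.items():
    for k,bs in blobs(d).items():
        for a,c,bb,m in bs:
            ys,xs=np.nonzero(m); z=np.median(d["z_map"][m])
            # depth points
            K=d["intrinsics"]; cc,v=ray(d,np.c_[xs,ys]); P=cc+v*d["z_map"][ys,xs][:,None]
            top=P[P[:,2]>0.09]
            print(n,k,a,c.round(1),bb,plane(d,[c],.102).round(4), "depth med",np.median(P,0).round(4), len(top), (np.percentile(top,[1,99],axis=0).round(3).tolist() if len(top) else ''))
E
```

```text
scene red 314 [259.5 143.8] [249 133  22  27] [[ 0.7297 -0.0164  0.102 ]] depth med [ 0.8042 -0.0618  0.0525] 2 [[-0.324, 0.608, 0.808], [-0.324, 0.608, 0.808]]
scene red 208 [271.4 180.5] [260 174  24  14] [[0.5476 0.0576 0.102 ]] depth med [0.5494 0.0557 0.1006] 196 [[-0.324, 0.034, 0.096], [0.576, 0.608, 0.808]]
scene yellow 168 [306.2 151.2] [295 146  23  12] [[ 0.6195 -0.1076  0.102 ]] depth med [ 0.6222 -0.1093  0.1005] 158 [[0.201, -0.135, 0.095], [0.644, 0.213, 0.407]]
scene blue 151 [232.2 193.4] [224 189  17  10] [[0.5524 0.1723 0.102 ]] depth med [0.5538 0.1713 0.1009] 151 [[0.532, 0.148, 0.097], [0.576, 0.193, 0.104]]
top red 437 [310.7 103.4] [298  91  26  24] [[ 0.7964 -0.0658  0.102 ]] depth med [ 0.8113 -0.0699  0.0593] 1 [[0.333, 0.099, 1.257], [0.333, 0.099, 1.257]]
top red 349 [265.8 198.7] [256 189  20  20] [[0.5535 0.054  0.102 ]] depth med [0.5531 0.0538 0.1019] 345 [[0.531, 0.032, 0.097], [0.576, 0.075, 0.107]]
top red 47 [  4.9 312.2] [  0 310  11   5] [[0.2806 0.6974 0.102 ]] depth med [0.277  0.7428 0.014 ] 0 
top yellow 349 [333.1 168.3] [323 159  21  20] [[ 0.6261 -0.1128  0.102 ]] depth med [ 0.6263 -0.113   0.102 ] 344 [[0.602, -0.136, 0.097], [0.65, -0.089, 0.107]]
top blue 300 [218.  197.8] [207 187  23  22] [[0.5577 0.1686 0.102 ]] depth med [0.5575 0.1687 0.1015] 300 [[0.535, 0.145, 0.097], [0.581, 0.193, 0.108]]
```

The top view shows red at pixel (266,199), blue at (218,198), green at (153,199) and yellow at (333,169). The vise lies in front of red at about (257,285). The scene view shows the same layout, with red at (271,181). Next I'll triangulate red and check obstacle heights along the path.

```bash
python3 - <<'E'
from h import *
D={n:dict(np.load(n+"0.npz")) for n in("scene","top")}
def tri(a,b):
    A=np.zeros((3,3));B=np.zeros(3);L=[]
    for n,u in(("scene",a),("top",b)):
        c,v=ray(D[n],[u]);v=v[0]/np.linalg.norm(v[0]);M=np.eye(3)-np.outer(v,v);A+=M;B+=M@c;L.append((M,c))
    X=np.linalg.solve(A,B);return X.round(4),[np.linalg.norm(M@(X-c)).round(4) for M,c in L]
print(tri((271.4,180.5),(265.8,198.7)),"yellow",tri((306.2,151.2),(333.1,168.3)))
d=D["top"];m=[b for b in blobs(d)["red"] if abs(b[1][0]-266)<5][0][3]
cs,_=cv2.findContours(m.astype(np.uint8),0,2);P=plane(d,cs[0].reshape(-1,2),.102)[:,:2]
print(cv2.minAreaRect((P*1000).astype(np.float32)))
ys,xs=np.mgrid[0:384,0:512];uv=np.c_[xs.ravel(),ys.ravel()];c,v=ray(d,uv);Q=c+v*d["z_map"].ravel()[:,None]
ok=d["z_map"].ravel()>0
for x in np.arange(.2,.75,.05):
    print(round(x,2),[ (lambda s: round(float(np.percentile(s,99)),2) if len(s)>3 else None)(Q[ok&(abs(Q[:,0]-x)<.025)&(abs(Q[:,1]-y)<.025)][:,2]) for y in np.arange(-.3,.2,.05)])
E
```

```text
(array([0.5544, 0.0535, 0.0966]), [np.float64(0.0003), np.float64(0.0003)]) yellow (array([ 0.6279, -0.1138,  0.0957]), [np.float64(0.0), np.float64(0.0)])
((553.5932006835938, 53.97261047363281), (45.57931137084961, 44.777381896972656), 3.130980968475342)
0.2 [None, 0.62, None, None, 0.71, None, 0.61, 0.47, 0.32, 0.04]
0.25 [None, None, None, 0.0, 0.73, 0.74, 0.73, 0.5, 0.33, 0.15]
0.3 [None, None, 0.0, 0.01, 0.73, 0.74, 0.73, 0.37, 0.33, 0.15]
0.35 [None, None, 0.0, 0.01, 0.02, 0.02, 0.02, 0.16, 0.16, 0.15]
0.4 [None, None, 0.0, 0.01, 0.02, 0.02, 0.02, 0.14, 0.14, 0.05]
0.45 [None, None, 0.0, 0.01, 0.01, 0.01, 0.01, 0.1, 0.1, 0.01]
0.5 [None, None, 0.01, 0.01, 0.01, 0.01, 0.01, 0.01, 0.01, 0.01]
0.55 [None, None, 0.0, 0.01, 0.01, 0.01, 0.01, 0.11, 0.1, 0.11]
0.6 [None, None, None, 0.11, 0.11, 0.01, 0.01, 0.1, 0.01, 0.1]
0.65 [None, None, None, 0.11, 0.11, 0.01, 0.01, 0.01, 0.01, 0.01]
0.7 [None, None, None, 0.01, 0.01, 0.01, 0.01, 0.01, 0.08, 0.08]
```

{"fn": "jog_arm", "kwargs": {"rows": [[[1,-0.4,-0.5,0,0,0,0],[1,-0.86,-1,0,0,0,0],[1,-0.86,-1,0,0,0,0],[1,-0.86,-1,0,0,0,0],[1,-0.86,-1,0,0,0,0],[1,-0.86,-1,0,0,0,0],[1,-0.86,-1,0,0,0,0],[1,-0.86,-1,0,0,0,0],[1,-0.86,-1,0,0,0,0],[1,-0.86,-1,0,0,0,0],[1,-0.86,-1,0,0,0,0],[1,-0.4,-0.5,0,0,0,0],[1,0,0,0,0,0,0]]]}}

```text
time_s: 1.23
eef_pos: [0.364, -0.2367, 0.3998]
tcp_rot: [[0.27, -0.963, -0.002], [-0.963, -0.27, 0.008], [-0.008, -0.001, -1.0]]
force: [-0.3, -0.1, -0.8]
width: 0.0004
```

{"fn": "jog_arm", "kwargs": {"rows": [[[1,-0.4,-0.5,0,0,0,0.1],[1,-0.86,-1,0,0,0,0.1],[1,-0.86,-1,0,0,0,0.1],[1,-0.86,-1,0,0,0,0],[1,-0.86,-1,0,0,0,0],[1,-0.86,-1,0,0,0,0],[1,-0.86,-1,0,0,0,0],[1,-0.86,-1,0,0,0,0],[1,-0.86,-1,0,0,0,0],[1,-0.4,-0.5,0,0,0,0],[1,0,0,0,0,0,0]]]}}

```text
time_s: 2.15
eef_pos: [0.5829, -0.0276, 0.3969]
tcp_rot: [[0.019, -1.0, -0.005], [-1.0, -0.02, 0.003], [-0.003, 0.005, -1.0]]
force: [0.3, -0.2, 0.8]
width: -0.0001
```

```bash
cat > w.py <<'E'
import sys
from rig import ctrl,snapshot
from h import *
s=ctrl.observe();R=s["tcp_rot"];p=s["eef_pos"];tip=p+R[:,2]*ctrl.tips_ahead
print("t",s["time_s"],"tcp",p.round(4),"tip",tip.round(4),"F",s["force"].round(2),"w",s["width"])
print(R.round(3).tolist())
tag=sys.argv[1]
for n in("wrist","top","scene"):
    d=snapshot(n);cv2.imwrite(f"pics/{n}{tag}.png",d["color"][:,:,::-1]);np.savez(f"{n}{tag}.npz",**d)
    for a,c,bb,m in blobs(d)["red"]:
        ys,xs=np.nonzero(m);cc,v=ray(d,np.c_[xs,ys]);P=cc+v*d["z_map"][ys,xs][:,None]
        print(n,a,c.round(1),bb,"plane",plane(d,[c],.1).round(4),"depth",np.median(P,0).round(4))
T=np.array([.5535,.054,.23]);print("to go, tool axes mm",(R.T@(T-tip)*1000).round(1))
E
python3 w.py 1
```

```text
t 2.15 tcp [ 0.5829 -0.0276  0.3969] tip [ 0.582  -0.0271  0.2236] F [ 0.27 -0.22  0.78] w -0.0001317752187243155
[[0.019, -1.0, -0.005], [-1.0, -0.02, 0.003], [-0.003, 0.005, -1.0]]
wrist 2214 [169.7 214.7] [142 192  55  47] plane [[0.5528 0.0544 0.1   ]] depth [0.5537 0.054  0.102 ]
top 301 [264.8 198.3] [256 189  19  20] plane [[0.5549 0.0563 0.1   ]] depth [0.5551 0.0563 0.1018]
top 47 [  4.9 312.2] [  0 310  11   5] plane [[0.2805 0.6984 0.1   ]] depth [0.2768 0.7426 0.0143]
scene 317 [259.5 143.9] [250 132  21  28] plane [[ 0.7321 -0.0179  0.1   ]] depth [ 0.8056 -0.0615  0.0525]
scene 191 [271.5 180.8] [260 175  24  13] plane [[0.5488 0.0564 0.1   ]] depth [0.5484 0.0568 0.1004]
to go, tool axes mm [-81.7  26.9  -6.1]
```

{"fn": "jog_arm", "kwargs": {"rows": [[[1,-0.5,0.2,0,0,0,0],[1,-0.9,0.3,0,0,0,0],[1,-0.9,0.3,0,0,0,0],[1,-0.6,0.2,0,0,0,0],[1,-0.2,0.05,0,0,0,0],[1,0,0,0,0,0,0]]]}}

```text
time_s: 2.8
eef_pos: [0.5475, 0.0457, 0.3975]
tcp_rot: [[0.006, -1.0, -0.009], [-1.0, -0.006, 0.001], [-0.002, 0.009, -1.0]]
force: [0.3, -0.2, -0.3]
width: 0.0001
```

```bash
python3 w.py 2
```

```text
t 2.8 tcp [0.5475 0.0457 0.3975] tip [0.546  0.046  0.2241] F [ 0.27 -0.16 -0.27] w 6.37136021259334e-05
[[0.006, -1.0, -0.009], [-1.0, -0.006, 0.001], [-0.002, 0.009, -1.0]]
wrist 2489 [246.5 178.9] [219 154  54  51] plane [[0.5532 0.0546 0.1   ]] depth [0.5537 0.0541 0.102 ]
top 420 [310.8 103.1] [299  91  25  24] plane [[ 0.7978 -0.0665  0.1   ]] depth [ 0.8114 -0.07    0.0599]
top 249 [265.5 200.4] [257 192  19  17] plane [[0.5498 0.0548 0.1   ]] depth [0.5491 0.0559 0.1023]
top 47 [  4.9 312.2] [  0 310  11   5] plane [[0.2805 0.6984 0.1   ]] depth [0.2769 0.7421 0.0145]
scene 314 [259.5 143.8] [250 132  21  28] plane [[ 0.7324 -0.018   0.1   ]] depth [ 0.8055 -0.061   0.0532]
scene 176 [271.4 180.8] [261 175  22  13] plane [[0.5488 0.0567 0.1   ]] depth [0.5477 0.0575 0.1008]
to go, tool axes mm [-8.  -7.5 -6. ]
```

View pics/wrist2.png

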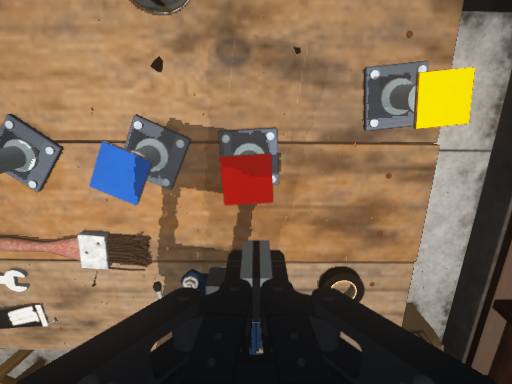

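The wrist view shows the red square at pixel (246,179), with the closed fingertips at about (256,245). All views put its centre near (0.5535, 0.054). I'll centre over it and descend to about 5 cm above.

{"fn": "jog_arm", "kwargs": {"rows": [[[1,-0.16,-0.15,0.3,0,0,0],[1,-0.16,-0.15,0.7,0,0,0],[1,0,0,0.8,0,0,0],[1,0,0,0.7,0,0,0],[1,0,0,0.3,0,0,0],[1,0,0,0,0,0,0]]]}}

```text
time_s: 3.45
eef_pos: [0.5584, 0.0489, 0.324]
tcp_rot: [[-0.003, -1.0, -0.004], [-1.0, 0.003, -0.0], [0.0, 0.004, -1.0]]
force: [-0.9, -0.1, -0.2]
width: -0.0001
```

```bash
python3 w.py 3
```

```text
t 3.45 tcp [0.5584 0.0489 0.324 ] tip [0.5577 0.0489 0.1506] F [-0.9  -0.08 -0.16] w -0.00013600959090893653
[[-0.003, -1.0, -0.004], [-1.0, 0.003, -0.0], [0.0, 0.004, -1.0]]
wrist 3537 [246.6 221. ] [211 193  71  64] plane [[0.5556 0.0551 0.1   ]] depth [0.5572 0.0555 0.102 ]
top 428 [310.8 103.2] [299  91  25  24] plane [[ 0.7976 -0.0663  0.1   ]] depth [ 0.8115 -0.0705  0.0597]
top 210 [265.8 201.5] [257 194  19  14] plane [[0.5471 0.054  0.1   ]] depth [0.5461 0.0558 0.1018]
top 47 [  4.9 312.2] [  0 310  11   5] plane [[0.2805 0.6984 0.1   ]] depth [0.2769 0.7424 0.0146]
scene 177 [271.4 180.8] [261 175  22  13] plane [[0.5488 0.0567 0.1   ]] depth [0.5477 0.0576 0.1005]
scene 101 [254.7 149.7] [250 140  16  20] plane [[0.7108 0.0113 0.1   ]] depth [ 0.8054 -0.0417  0.0409]
scene 42 [262.  140.3] [260 135   6  11] plane [[ 0.7464 -0.0354  0.1   ]] depth [ 0.7976 -0.0655  0.0687]
to go, tool axes mm [ -5.1   4.5 -79.4]
```

View pics/wrist3.png

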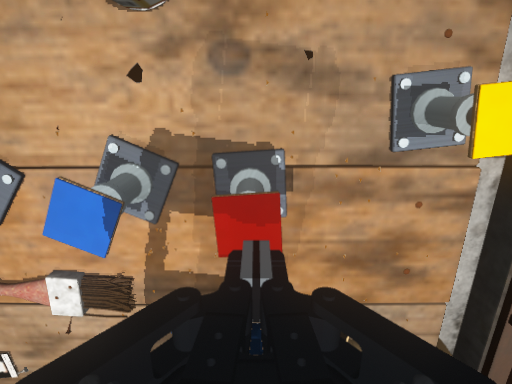

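The wrist view shows the closed tips at pixel (256,243), projecting just in front of the red square at (247,221). I'll centre the last few mm and go down to about 1 cm above the face.

{"fn": "jog_arm", "kwargs": {"rows": [[[1,-0.1,0.07,0.3,0,0,0],[1,-0.1,0.07,0.5,0,0,0],[1,0,0,0.4,0,0,0],[1,0,0,0.2,0,0,0],[1,0,0,0,0,0,0]]]}}

```text
time_s: 4.02
eef_pos: [0.5575, 0.0541, 0.2947]
tcp_rot: [[-0.003, -1.0, 0.011], [-1.0, 0.003, -0.002], [0.002, -0.011, -1.0]]
force: [0.4, -0.4, -0.3]
width: 0.0002
```

```bash
python3 w.py 4
```

```text
t 4.0167 tcp [0.5575 0.0541 0.2947] tip [0.5594 0.0537 0.1213] F [ 0.43 -0.37 -0.33] w 0.00017712418108626593
[[-0.003, -1.0, 0.011], [-1.0, 0.003, -0.002], [0.002, -0.011, -1.0]]
wrist 3070 [254.  235.7] [213 212  81  71] plane [[0.5608 0.0546 0.1   ]] depth [0.5638 0.0546 0.102 ]
top 434 [310.7 103.3] [298  91  26  24] plane [[ 0.7973 -0.066   0.1   ]] depth [ 0.8118 -0.0701  0.0598]
top 147 [265.9 203.2] [258 197  18  12] plane [[0.5429 0.054  0.1   ]] depth [0.5426 0.056  0.102 ]
top 47 [  4.9 312.2] [  0 310  11   5] plane [[0.2805 0.6984 0.1   ]] depth [0.2769 0.7432 0.0147]
scene 179 [271.4 180.6] [261 174  22  14] plane [[0.5493 0.0562 0.1   ]] depth [0.549  0.057  0.1009]
to go, tool axes mm [  -0.     4.7 -108.7]
```

View pics/wrist4.png

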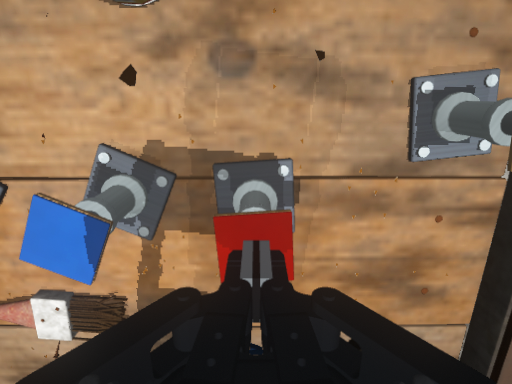

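View pics/scene4.png

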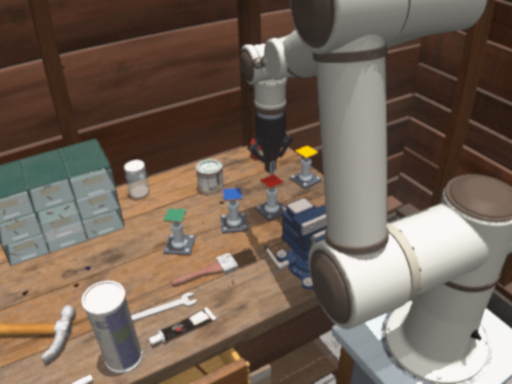

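Scene view: the tips are directly above the red square, near pixel (270,170). In the wrist view they project onto red, at about (256,243). Only x is about 5 mm off, so I'll correct that and approach slowly.

{"fn": "jog_arm", "kwargs": {"rows": [[[1,0,0.1,0.15,0,0,0],[1,0,0.08,0.2,0,0,0],[1,0,0,0.1,0,0,0],[1,0,0,0,0,0,0]]]}}

```text
time_s: 4.5
eef_pos: [0.554, 0.0537, 0.2855]
tcp_rot: [[-0.003, -1.0, 0.016], [-1.0, 0.003, -0.003], [0.003, -0.016, -1.0]]
force: [0.1, -0.0, -0.4]
width: -0.0002
```

```bash
python3 w.py 5|egrep 'tcp|scene|top|go'
```

```text
t 4.5 tcp [0.554  0.0537 0.2855] tip [0.5567 0.0533 0.1122] F [ 0.1  -0.04 -0.38] w -0.00022361214394160442
top 433 [310.7 103.3] [298  91  26  24] plane [[ 0.7973 -0.066   0.1   ]] depth [ 0.8114 -0.0697  0.0593]
top 101 [265.6 204.4] [258 200  18   8] plane [[0.5401 0.0547 0.1   ]] depth [0.5391 0.0562 0.1023]
top 47 [  4.9 312.2] [  0 310  11   5] plane [[0.2805 0.6984 0.1   ]] depth [0.277  0.7434 0.0142]
scene 164 [271.3 181.2] [261 176  22  12] plane [[0.5475 0.0578 0.1   ]] depth [0.5461 0.0596 0.1004]
scene 71 [253.3 141.4] [249 136   9  13] plane [[ 0.7547 -0.0099  0.1   ]] depth [ 0.8207 -0.0445  0.0553]
to go, tool axes mm [  -0.4    1.3 -117.9]
```

{"fn": "jog_arm", "kwargs": {"rows": [[[1,0,0,0.12,-0.02,0,0],[1,0,0,0.2,0,0,0],[1,0,0,0.2,0,0,0],[1,0,0,0.1,0,0,0],[1,0,0,0,0,0,0]]]}}

```text
time_s: 5.07
eef_pos: [0.5551, 0.0536, 0.2702]
tcp_rot: [[-0.003, -1.0, 0.002], [-1.0, 0.003, -0.003], [0.003, -0.002, -1.0]]
force: [0.1, -0.2, 3.2]
width: -0.0
```

```bash
python3 w.py 6|egrep 'tcp|wrist|scene|top|go'
```

```text
t 5.0667 tcp [0.5551 0.0536 0.2702] tip [0.5555 0.0531 0.0968] F [ 0.07 -0.24  3.16] w -4.246852981870869e-05
wrist 3242 [251.1 243.3] [206 218  91  74] plane [[0.5643 0.0553 0.1   ]] depth [0.5655 0.0569 0.0973]
top 434 [310.7 103.3] [298  91  26  24] plane [[ 0.7972 -0.066   0.1   ]] depth [ 0.8113 -0.0698  0.0601]
top 92 [265.3 205.1] [258 200  18   9] plane [[0.5385 0.0556 0.1   ]] depth [0.5389 0.0584 0.0973]
top 47 [  4.9 312.2] [  0 310  11   5] plane [[0.2805 0.6984 0.1   ]] depth [0.2768 0.7433 0.0147]
scene 123 [271.1 183.2] [261 179  22  10] plane [[0.5399 0.0632 0.1   ]] depth [0.5412 0.0636 0.0964]
scene 94 [253.5 143.5] [249 136   9  18] plane [[ 0.7436 -0.0039  0.1   ]] depth [ 0.816  -0.0443  0.0515]
to go, tool axes mm [  -0.5    1.7 -133.2]
```

View pics/wrist6.png

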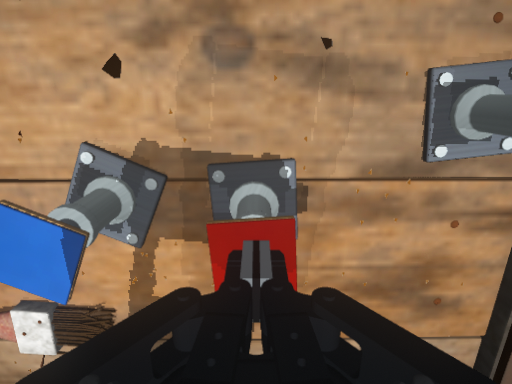

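Force is 3.2 N and the depth reading on red fell from 102 to 97 mm, so contact is confirmed with a dip of about 5 mm. I'll press a few mm further and hold.

{"fn": "jog_arm", "kwargs": {"rows": [[[1,0,0,0.1,0,0,0],[1,0,0,0.05,0,0,0],[1,0,0,0,0,0,0],[1,0,0,0,0,0,0],[1,0,0,0,0,0,0],[1,0,0,0,0,0,0],[1,0,0,0,0,0,0]]]}}

```text
time_s: 5.8
eef_pos: [0.5552, 0.0536, 0.2682]
tcp_rot: [[-0.003, -1.0, 0.003], [-1.0, 0.003, -0.003], [0.003, -0.003, -1.0]]
force: [-1.0, 0.3, 2.8]
width: -0.0001
```

```bash
python3 w.py 7|egrep 'tcp|wrist|scene|go'
```

```text
t 5.8 tcp [0.5552 0.0536 0.2682] tip [0.5557 0.0531 0.0948] F [-0.98  0.27  2.82] w -6.682728123354664e-05
wrist 3208 [251.  243.6] [206 219  91  73] plane [[0.5654 0.0553 0.1   ]] depth [0.5657 0.0569 0.0953]
scene 129 [271.2 183.9] [261 179  22  11] plane [[0.5372 0.0647 0.1   ]] depth [0.543  0.0637 0.094 ]
scene 97 [253.5 143.8] [250 136   8  19] plane [[ 0.7423 -0.0032  0.1   ]] depth [ 0.8162 -0.0431  0.0518]
to go, tool axes mm [  -0.5    1.9 -135.2]
```

The dip holds at about 7 mm. One short further hold, then straight up.

{"fn": "jog_arm", "kwargs": {"rows": [[[1,0,0,0,0,0,0],[1,0,0,0,0,0,0],[1,0,0,-0.2,0,0,0],[1,0,0,-0.4,0,0,0],[1,0,0,-0.7,0,0,0],[1,0,0,-0.9,0,0,0],[1,0,0,-0.9,0,0,0],[1,0,0,-0.9,0,0,0],[1,0,0,-0.9,0,0,0],[1,0,0,-0.9,0,0,0],[1,0,0,-0.5,0,0,0],[1,0,0,-0.2,0,0,0],[1,0,0,0,0,0,0],[1,0,0,0,0,0,0]]]}}

```text
time_s: 7.12
eef_pos: [0.5532, 0.0543, 0.4408]
tcp_rot: [[-0.003, -1.0, 0.002], [-1.0, 0.003, -0.003], [0.003, -0.002, -1.0]]
force: [-0.0, -0.6, -0.5]
width: -0.0
```

```bash
python3 w.py 8
```

```text
t 7.1167 tcp [0.5532 0.0543 0.4408] tip [0.5534 0.0539 0.2674] F [-0.01 -0.59 -0.52] w -1.7015921009905737e-05
[[-0.003, -1.0, 0.002], [-1.0, 0.003, -0.003], [0.003, -0.002, -1.0]]
wrist 1862 [254.7 176.2] [232 154  46  46] plane [[0.5531 0.0544 0.1   ]] depth [0.5537 0.0541 0.1021]
top 365 [310.7 101.9] [299  91  25  21] plane [[ 0.8011 -0.0663  0.1   ]] depth [ 0.8145 -0.0689  0.0618]
top 314 [266.1 198.7] [257 189  19  20] plane [[0.5539 0.0532 0.1   ]] depth [0.553  0.0532 0.1017]
top 47 [  4.9 312.2] [  0 310  11   5] plane [[0.2805 0.6984 0.1   ]] depth [0.2769 0.7428 0.0148]
scene 314 [259.5 143.9] [250 132  21  28] plane [[ 0.732  -0.0179  0.1   ]] depth [ 0.8047 -0.0613  0.053 ]
scene 186 [271.4 180.6] [260 174  24  14] plane [[0.5496 0.0561 0.1   ]] depth [0.5489 0.0568 0.1005]
to go, tool axes mm [-0.2 -0.  37.4]
```

View pics/wrist8.png

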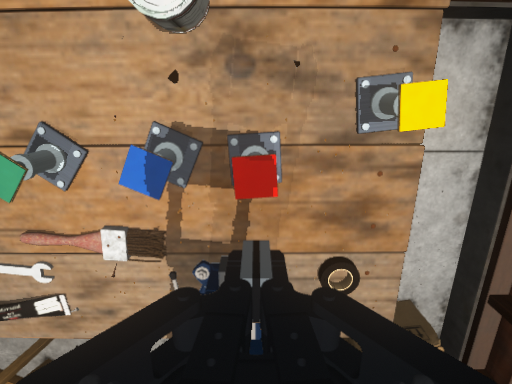

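View pics/scene8.png

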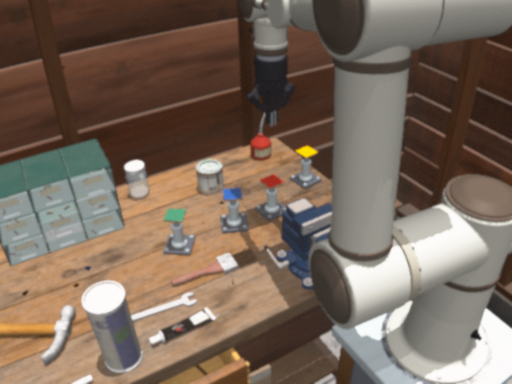

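The scene view shows red back up at pixel (271,181), as in the first picture. The tips are clear of it by 165 mm, and everything else looks unmoved.

```bash
python3 -c "
from rig import ctrl
s=ctrl.observe();print(s['time_s'],s['force'],abs(s['joint_velocities']).max());print(ctrl.close_job())"
```

```text
7.2667 [0.25114859 0.10844907 0.84496144] 0.0046142960065274
the job is handed in; nothing more can be done
None
```

I rested the shut fingertips on the red square within about 2 mm of its centre and held them there for about 1.3 s. I then lifted straight up and handed the job in at 7.3 s of the 32 s allowed.

- **Touch:** by the wrist camera, the painted face went down from 102 mm to 97 mm and then 95 mm, so the dip was about 5 to 7 mm. The force read about 3 N, which fits the stated spring.
- **After lifting:** the face is back at 102 mm, and the fingertips are about 165 mm above it. The force is near zero and the arm is still.
- **Other things:** by eye, the other samples, tin, brush and tape look unmoved in the last pictures; I did not measure them again.
- **Disagreements:** triangulating from the two fixed cameras put the red face at 96.6 mm, while depth readings gave 100.4 to 102 mm. The views also differed by about 5 mm in x. I went by the wrist camera and the contact force.

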